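# Tip a deep teaspoon out of a tall holder into a tray

### The arm

A 7-joint arm with a two-finger parallel gripper is mounted at the origin on a cart in front of the work surface, level with it; the furniture and walls round the work are solid. World frame = base frame: x ahead of the robot, y to its left, z up, the work surface at z = 0. Lengths are in m, angles in degrees, forces in N, time in s.
With the tool pointing down it reaches from about 0.425 to 0.875 m from the base axis. Payload 4.7 kg.
Tool frame: the origin (TCP) lies at the very end of the fingers, on their centre line; the grasp point (between the pads) lies 19 mm behind it (env.grasp_offset is the distance from the TCP to the grasp point, in m); z points along the fingers, y is the line along which they close (so a half turn about z gives the same grasp; the last joint's range is limited). The gripper opens to 87 mm and grips with 3 to 60 N. Pads are 19 mm wide; open, the fingers measure 117 mm over their backs; the gripper's body (75 mm by 190 mm) begins 51 mm behind the grasp point.
Start: joints at [65.495, 18.392, -4.016, 83.108, 1.295, 78.541, -3.26], TCP at [0.278, -0.588, 0.193] pointing down, gripper open.
Joint ranges: [-163.93, 163.93], [-17.29, 119.83], [-79.2, 71.16], [3.27, 140.29], [-89.18, 269.18], [5.43, 117.66], [-154.24, 154.24]. Speed limits (degrees/s): [147.25, 147.25, 180, 180, 180, 180, 180].

### API

Orientations are given as [roll, pitch, yaw] about the fixed x, y, z axes, in that order (R = Rz(yaw) Ry(pitch) Rx(roll)).
In Python, from cell import env gives the robot as it stands. The module is installed in compiled form; this text tells all that it offers.
- The arm moves only by the tool drive_tool, never from a script. Its argument "moves" is one flat list of numbers, 5 for each row, row after row: the shift along the tool's x, y, z in units of 40 mm (1.0 is 40 mm), then the turn about the tool's z in units of 10 degrees (1.0 is 10 degrees), then the finger opening in mm, from 0 to 87. A call has 1 to 5 rows; each row is the pose to reach, as a shift and turn from the pose commanded when the call began, along the tool's axes at that moment; what a row does not reach only later rows make up. A row lasts 1/8 s, in which the tool goes at most 62.5 mm and 10.7 degrees, less where a joint would pass 70% of its speed; a pose out of reach is approached as far as the arm can. A call with a gripper value outside its range is refused whole. The fingers move at their own pace and stop on an object; "squeeze" is the grip in N (left out, the last holds). Time passes only in rows, so rows that repeat a pose let the fingers close. It gives the time, the measured TCP pose, the force, the opening and the grip force at its end, in the units of the state.
- env.get_obs(): the state, without advancing time (a new reading comes with each control period).
- env.read_camera(name): name is "side" or "top"; returns (picture, depth): 400x640x3 uint8, red, green, blue; 400x640 float32, m along the optical axis (not along the pixel's ray), 0 where there is no reading.
- env.camera_model(name): a dict with "K" (3x3 intrinsics, pixels), "rvec" (rotation vector, rad) and "tvec" (3), from world to camera coordinates, as OpenCV has them. Camera axes: x right, y down, z forward; pixel columns grow to the right and rows downward; lengths in m; the calibration is good to about 2 mm. A picture is of the moment at which its call begins. camera_model takes no time and is no camera call.
- env.sign_off(): hands the job in; it is judged then, once.
The state is a dict: "time_s": time; "qpos": joint angles; "joint_velocities": joint speeds; "effort": joint torques, N m; "tool_pos": TCP position; "tool_rot": TCP orientation; "force": force on the tool from outside, world axes, zero at the start; "wrist_torque": the same for the moment, N m; "grip_width": finger opening in m; "grasp_force": force on a finger pad.
Only numpy, scipy, OpenCV 4.12 (cv2) and the standard library are available. Lean on these libraries where they do the work, as an engineer would, in place of code of your own. Each camera call takes 0.05 s, during which the arm holds its last target. There are 200 camera calls.

### The job

A teaspoon stands too deep to grip inside the tall narrow steel holder that hangs on pivots in its stand. Slide the dark wooden tray lengthwise up to the open side of the stand, towards which the holder tips, then tip the holder over so that the teaspoon slides out into the tray, and swing the holder back fully upright. Do not touch the teaspoon with the gripper, leave it lying inside the tray flat on the worktop, and leave the mug, the pepper mill and the glass where they are.

Things in the scene. Friction and masses are not known exactly. Their poses are not given: they have to be found in the camera images.
- stand: Fixed dark steel stand; origin on the worktop under the pivot. Base plate 10 mm high, x from -22 to +63 mm, y +-50 mm; two cheeks 34 mm wide, 8 mm thick, 164 mm high at y = +-36 mm. Between them the holder pivots about the stand's y axis, 135 mm up. Its mouth tips to the stand's -x, the open side, roughly to the robot's right (stand yaw 90 degrees +-11).
- holder (a joint): Tilt of the holder (rad): 0 upright, mouth up (stop); grows as the mouth tips to the stand's -x; 1.57 level; stop at 2.356 (mouth 45 degrees downward). The stiff pivot (0.14 N m, 2 N at the mouth) stays wherever it is left. The spoon slides out 20 to 30 degrees past level, within a second.
- holder_pivot (a point): Centre of the holder's square tube at its pivot: 44 x 44 mm outside (2 mm round lip at the mouth), 38 x 38 inside. The mouth is 110 mm from here along the tube, the closed bottom 60 mm the other way; this tail swings up on the stand's +x side as the mouth tips over. z along the tube to the mouth; axes as the stand's when upright.
- holder_mouth (a point): Centre of the holder's open mouth; 245 mm above the worktop when upright. z points out of the mouth.
- teaspoon: Plain steel teaspoon, 130 x 27 x 11 mm, 20 g, standing on end in the holder, its upper end about 37 mm below the mouth. Origin under its middle, long axis x.
- spoon_end_a (a point): Point 2 mm inside one end of the teaspoon (+63 mm along its x).
- spoon_end_b (a point): Point 2 mm inside the other end of the teaspoon (-63 mm along its x).
- tray: Loose open tray of dark wood, 190 (x) x 130 (y) x 28 mm high, walls and floor 8 mm thick, about 0.45 kg; a wall can be pinched from above. Origin at its underside's centre; either end may face the stand. Starts nearer the robot than the stand. Up against the stand's base its origin is 117 mm from the stand's (to the stand's -x): there, or 10 mm short of it, it catches the spoon.
- pepper_mill: Wooden pepper mill, 58 mm wide, 170 mm high, behind the work: leave alone. Origin under its centre.
- green_mug: Green and white mug, 83 x 117 x 94 mm, behind the work: leave alone. Origin under its centre.
- glass: Clear glass tumbler, 76 mm wide, 78 mm high, to the right of the tray: leave alone. Origin under its centre.

How it is judged:
By the outcome, as a careful person would: the job done as asked, in the order asked, and still so for the second after the job is handed in, with the robot touching nothing.
It also fails if it takes over 72 s, if anything falls off the work surface, if the arm or the gripper's body presses on something with over 40 N, if the wrist force passes 120 N, or if a joint passes its speed limit or range.

## Working session

There is one attempt and no reset: what is moved stays moved. The work goes in short steps, Python scripts to look and compute and a tool call to move; the robot and the scene stay as the last step left them, time stands still between calls to the robot, and variables do not carry over. Pictures are saved under pics/ and viewed, at most 10 in all, crops included, and the job is handed in when it is done.

Besides the shell and the picture viewer there is one more tool, called after "Request:" by a JSON object that holds its "name" and its "arguments", one argument or row to a line. drive_tool: Moves the arm, as the interface text tells. Its arguments: {"type":"object","properties":{"moves":{"type":"array","items":{"type":"number"}},"squeeze":{"type":"number"}},"required":["moves"]}

```bash
mkdir -p pics; cat > h.py <<'E'
from cell import env
import numpy as np, cv2
from scipy.spatial.transform import Rotation as R
def cam(n):
    m=env.camera_model(n); return np.array(m["K"]),cv2.Rodrigues(np.array(m["rvec"],float))[0],np.array(m["tvec"],float).ravel()
def ray(n,u,v):
    K,r,t=cam(n); d=r.T@np.linalg.solve(K,[u,v,1.]); return -r.T@t,d
def onz(n,u,v,z):
    c,d=ray(n,u,v); return c+d*(z-c[2])/d[2]
def cloud(n,dep):
    K,r,t=cam(n); v,u=np.indices(dep.shape); P=np.stack([(u-K[0,2])/K[0,0]*dep,(v-K[1,2])/K[1,1]*dep,dep],-1)
    return (P-t)@r
E
python3 - <<'E'
from h import *
o=env.get_obs(); print({k:np.round(v,3) for k,v in o.items()})
im=[]
for n in("side","top"):
    p,d=env.read_camera(n); np.savez(f"{n}0.npz",p=p,d=d); cv2.imwrite(f"pics/{n}0.png",p[:,:,::-1]); c=ray(n,320,200);print(n,c)
E
```

```text
{'time_s': np.float64(0.0), 'qpos': array([65.494, 18.44 , -4.015, 83.175,  1.296, 78.54 , -3.261]), 'joint_velocities': array([-0.042,  0.007,  0.085, -0.034,  0.05 ,  0.022,  0.044]), 'effort': array([-0.0000e+00, -4.9128e+01, -4.0400e-01, -3.1253e+01, -6.4000e-02,
        4.4000e-02,  0.0000e+00]), 'tool_pos': array([ 0.278, -0.587,  0.192]), 'tool_rot': array([-1.79891e+02,  7.00000e-03,  2.53150e+01]), 'force': array([ 0.908, -1.311, -0.272]), 'wrist_torque': array([0.024, 0.031, 0.059]), 'grasp_force': np.float64(0.0), 'grip_width': np.float64(0.087)}
side (array([ 0.39314498, -0.54691799,  1.117185  ]), array([ 0.16027264,  0.44112447, -0.88310783]))
top (array([ 0.38546207, -0.06436336,  1.37176232]), array([ 0.17789929, -0.00724323, -0.98409792]))
```

View pics/top0.png

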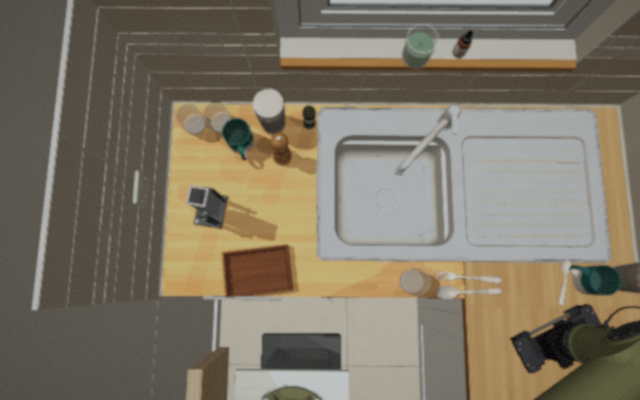

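View pics/side0.png

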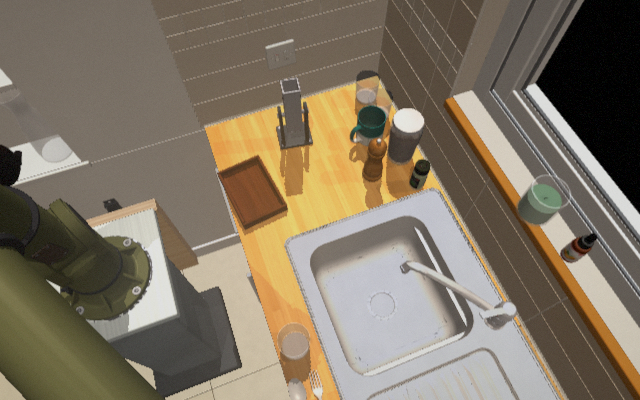

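The top view shows the tray at about (258,271), the stand and holder at (208,205) with the holder mouth at (199,197), the mill at (282,150), the mug at (237,135) and the glass at (415,283). In the side view the tray is at (253,192), the stand at (293,130) and the holder mouth at (290,87). Next I measure them.

```bash
cat > meas.py <<'E'
from h import *
def tray(n,p,z=0.028,roi=None):
    hsv=cv2.cvtColor(p,cv2.COLOR_RGB2HSV)
    m=((hsv[...,0]<14)&(hsv[...,1]>90)&(hsv[...,2]<150)).astype(np.uint8)
    P=cloud(n,D[n]); m&=((P[...,2]<0.06)&(P[...,2]>-0.02)&(P[...,0]>.35)&(P[...,1]>-.05)).astype(np.uint8)
    m=cv2.morphologyEx(m,cv2.MORPH_OPEN,np.ones((3,3)))
    c=max(cv2.findContours(m,0,2)[0],key=cv2.contourArea)
    h=cv2.convexHull(c)[:,0]
    w=np.array([onz(n,u,v,z)[:2] for u,v in h])
    r=cv2.minAreaRect(w.astype(np.float32)*1000); return r,cv2.boxPoints(r).round(0).tolist()
D={}
E
python3 - <<'E'
import meas; from meas import *
for n in("side","top"):
    f=np.load(f"{n}0.npz"); D[n]=f["d"]; print(n,tray(n,f["p"]))
    P=cloud(n,f["d"]); ok=f["d"]>0
    roi=ok&(P[...,1]>.1)&(P[...,1]<.5)&(P[...,0]>.4)&(P[...,0]<.85)
    for a,b in((.003,.018),(.12,.155),(.157,.172),(.236,.256)):
        q=P[roi&(P[...,2]>a)&(P[...,2]<b)]
        # cluster near the stand
        q=q[(abs(q[:,0]-.6)<.11)&(q[:,1]>.2)&(q[:,1]<.45)]
        if len(q)>3: print(a,len(q),q.mean(0).round(3),q.min(0).round(3),q.max(0).round(3),[np.round(x,0) for x in cv2.minAreaRect((q[:,:2]*1000).astype(np.float32))])
    print("px stand centre guess", onz(n,*((199,197) if n=="top" else (290,87)),.245), onz("top",208,212,.01))
    for nm,(u,v) in (dict(mill=(282,143),mug=(237,130),glass=(413,280)) if n=="top" else dict(mill=(376,142),mug=(371,115),glass=(293,330))).items(): print(nm,onz(n,u,v,{"mill":.17,"mug":.094,"glass":.078}[nm]).round(3))
E
```

```text
side (((417.38995361328125, 93.5948715209961), (116.89594268798828, 178.94100952148438), 7.515739917755127), [[348.0, 175.0], [371.0, -3.0], [487.0, 13.0], [464.0, 190.0]])
0.003 1148 [0.592 0.284 0.008] [0.49  0.2   0.003] [0.71  0.393 0.018] [array([600., 297.]), array([193., 220.]), np.float64(90.0)]
0.12 863 [0.596 0.339 0.137] [0.49  0.202 0.12 ] [0.709 0.392 0.155] [array([600., 297.]), array([219., 190.]), np.float64(0.0)]
0.157 357 [0.593 0.333 0.165] [0.491 0.202 0.157] [0.709 0.391 0.172] [array([600., 296.]), array([189., 218.]), np.float64(90.0)]
0.236 713 [0.601 0.346 0.245] [0.49  0.201 0.236] [0.71  0.392 0.256] [array([599., 297.]), array([190., 220.]), np.float64(89.0)]
px stand centre guess [0.59594126 0.22103929 0.245     ] [0.59268324 0.25450864 0.01      ]
mill [0.76  0.033 0.17 ]
mug [0.815 0.171 0.094]
glass [ 0.405 -0.319  0.078]
top (((422.599365234375, 101.88728332519531), (125.8570785522461, 186.5331268310547), 6.887235641479492), [[349.0, 187.0], [371.0, 2.0], [496.0, 17.0], [474.0, 202.0]])
0.003 1117 [0.59  0.298 0.007] [0.49  0.2   0.003] [0.71  0.39  0.018] [array([600., 295.]), array([190., 220.]), np.float64(90.0)]
0.12 499 [0.592 0.33  0.137] [0.49  0.205 0.12 ] [0.71  0.39  0.155] [array([600., 298.]), array([220., 185.]), np.float64(0.0)]
0.157 248 [0.592 0.316 0.164] [0.491 0.205 0.157] [0.71  0.39  0.172] [array([601., 297.]), array([218., 185.]), np.float64(0.0)]
0.236 586 [0.602 0.343 0.245] [0.491 0.205 0.236] [0.71  0.391 0.256] [array([600., 298.]), array([186., 219.]), np.float64(90.0)]
px stand centre guess [0.59381337 0.22342648 0.245     ] [0.59268324 0.25450864 0.01      ]
mill [0.756 0.029 0.17 ]
mug [0.817 0.164 0.094]
glass [ 0.401 -0.328  0.078]
```

```bash
python3 - <<'E'
from h import *
a=cv2.resize(cv2.imread("pics/top0.png")[160:310,150:350],None,fx=4,fy=4,interpolation=2)
cv2.imwrite("pics/c1.png",a[:600,:800])
E
```

```text
(no output)
```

View pics/c1.png

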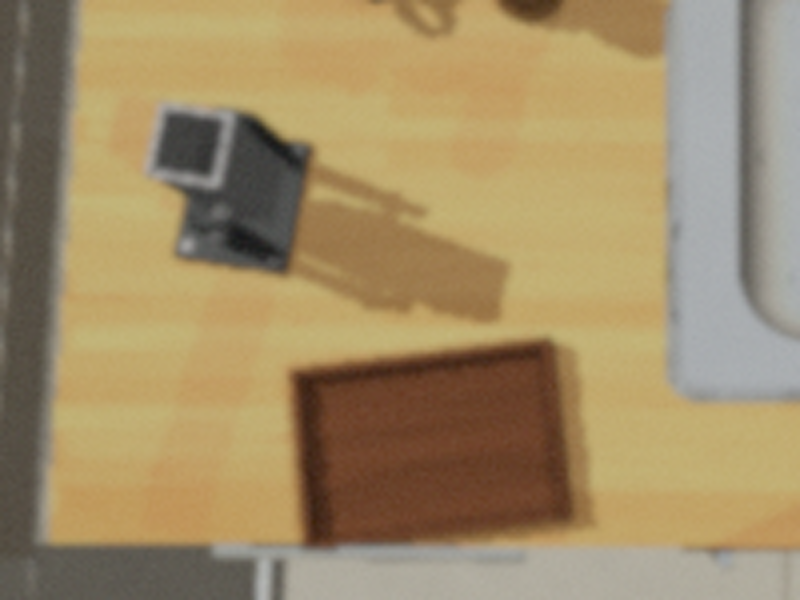

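The crop shows the mouth rim corners at about (158,104), (235,112), (222,188) and (147,176), and the base's right edge running from (312,148) to (290,270). So the stand is yawed a few degrees, and the tray is yawed slightly the other way.

```bash
python3 - <<'E'
from h import *
cr=lambda u,v:(150+u/4-.375,160+v/4-.375)
M=np.array([onz("top",*cr(*c),.245)[:2] for c in((158,104),(235,112),(222,188),(147,176))])
print("mouth",M.round(3),M.mean(0).round(4),cv2.minAreaRect((M*1000).astype(np.float32)))
B=np.array([onz("top",*cr(*c),.01)[:2] for c in((312,148),(290,270))]); d=B[0]-B[1]
print("base edge",B.round(3),np.hypot(*d),"edge dir",np.degrees(np.arctan2(d[1],d[0])), "mid",B.mean(0))
for n in("top","side"):
    f=np.load(f"{n}0.npz"); P=cloud(n,f["d"]).reshape(-1,3)
    P=P[(abs(P[:,0]-.594)<.07)&(abs(P[:,1]-.222)<.1)]
    for a,b in((.005,.016),(.158,.172),(.235,.256)):
        q=P[(P[:,2]>a)&(P[:,2]<b)]
        if len(q)>3: print(n,a,len(q),q.mean(0).round(3),cv2.minAreaRect((q[:,:2]*1000).astype(np.float32)))
K,r,t=cam("top"); 
for yaw in(90,96,100,104):
  Rz=R.from_euler("z",yaw,degrees=True).as_matrix()
  pts=np.array([[-22,-50,10],[-22,50,10],[63,-50,10],[63,50,10],[-17,-40,164],[-17,40,164]])/1000@Rz.T+[.594,.222,0]
  uv=cv2.projectPoints(pts,cv2.Rodrigues(r)[0],t,K,None)[0][:,0]; print(yaw,((uv-[150,160]+.375)*4).round(0).tolist())
E
```

```text
mouth [[0.622 0.249]
 [0.617 0.202]
 [0.57  0.207]
 [0.577 0.253]] [0.5967 0.2279] ((596.5225830078125, 228.1725311279297), (47.80036926269531, 47.66002655029297), 83.38862609863281)
base edge [[0.639 0.199]
 [0.548 0.211]] 0.09159018938592356 edge dir -7.582379609018239 mid [0.59379948 0.20487424]
top 0.005 420 [0.582 0.232 0.009] ((591.7694091796875, 221.29660034179688), (137.20114135742188, 197.4214630126953), 2.216027021408081)
top 0.158 103 [0.593 0.228 0.163] ((596.4339599609375, 228.78143310546875), (43.575069427490234, 80.09693145751953), 82.5846176147461)
top 0.235 169 [0.597 0.231 0.244] ((596.5635375976562, 229.78060913085938), (48.12632369995117, 48.15554428100586), 83.47872161865234)
side 0.005 542 [0.596 0.23  0.01 ] ((594.1866455078125, 219.28424072265625), (136.20887756347656, 192.72625732421875), 0.8799000382423401)
side 0.158 103 [0.595 0.216 0.164] ((595.9044799804688, 220.78030395507812), (37.3937873840332, 80.1545181274414), 79.30803680419922)
side 0.235 191 [0.597 0.227 0.243] ((597.3438110351562, 227.29554748535156), (49.75769805908203, 47.98923110961914), 81.58963775634766)
90 [[311.0, 142.0], [305.0, 276.0], [196.0, 141.0], [188.0, 275.0], [259.0, 112.0], [253.0, 233.0]]
96 [[304.0, 139.0], [312.0, 273.0], [189.0, 150.0], [195.0, 284.0], [253.0, 110.0], [259.0, 230.0]]
100 [[299.0, 137.0], [316.0, 270.0], [185.0, 156.0], [201.0, 289.0], [248.0, 109.0], [263.0, 228.0]]
104 [[294.0, 136.0], [321.0, 267.0], [181.0, 163.0], [206.0, 294.0], [244.0, 108.0], [267.0, 225.0]]
```

```bash
cat >> h.py <<'E'
def go(x,y,z,psi):
    "move units from the present pose to the world TCP pose, tool down"
    o=env.get_obs(); Rt=R.from_euler("xyz",o["tool_rot"],degrees=True).as_matrix()
    s=Rt.T@(np.array([x,y,z])-o["tool_pos"])/.04; t=-((psi-o["tool_rot"][2]+180)%360-180)/10
    print(np.r_[s,t].round(2), "now",np.round(o["tool_pos"],4),np.round(o["tool_rot"],1),"q",np.round(o["qpos"],0),"F",np.round(o["force"],1),"t",o["time_s"])
E
python3 -c "
from h import *
go(.5,-.25,.19,6.8); go(.455,.013,.12,6.8)
print(onz('top',241,155,.06))"
```

```text
[ 8.63 -5.24  0.06  1.85] now [ 0.2776 -0.5871  0.1921] [-179.9    0.    25.3] q [65. 18. -4. 83.  1. 79. -3.] F [-0.5  0.5  0.7] t 0.1
[ 10.42 -11.66   1.82   1.85] now [ 0.2776 -0.5871  0.1921] [-179.9    0.    25.3] q [65. 18. -4. 83.  1. 79. -3.] F [-0.5  0.5  0.7] t 0.1
[0.75287421 0.15581303 0.06      ]
```

Request:
{"name": "drive_tool", "arguments": {
  "moves": [8.63,-5.24,0,1.85,40,8.63,-5.24,0,1.85,40,8.63,-5.24,0,1.85,40,8.63,-5.24,0,1.85,40,8.63,-5.24,0,1.85,40]
}}

```text
time_s: 0.72
tool_pos: [0.4507, -0.3249, 0.1929]
tool_rot: [180.0, 0.0, 6.8]
force: [0.3, -0.4, 0.4]
grip_width: 0.0455
grasp_force: 0.0
```

```bash
python3 -c "
from h import *
go(.455,.013,.12,6.8)"
```

```text
[ 1.11 -8.37  1.82  0.  ] now [ 0.4507 -0.3249  0.1929] [180.    0.    6.8] q [ 45.   8. -13.  96.   2.  76. -52.] F [ 0.3 -0.4  0.4] t 0.725
```

Request:
{"name": "drive_tool", "arguments": {
  "moves": [1.11,-8.37,0.5,0,40,1.11,-8.37,0.5,0,40,1.11,-8.37,1,0,40,1.11,-8.37,1.5,0,40,1.11,-8.37,1.82,0,40]
}}

```text
time_s: 1.35
tool_pos: [0.4541, -0.0207, 0.1346]
tool_rot: [179.9, -0.1, 6.8]
force: [0.2, 0.5, -0.1]
grip_width: 0.0398
grasp_force: 0.0
```

```bash
python3 - <<'E'
from h import *; import meas; from meas import *
go(.455,.013,.09,6.8)
p,d=env.read_camera("side"); D["side"]=d; cv2.imwrite("pics/s1.png",cv2.resize(p[100:300,150:400,::-1],None,fx=3,fy=3)); print(tray("side",p))
E
```

```text
[ 0.12 -0.84  1.11  0.  ] now [ 0.4541 -0.0207  0.1346] [ 1.799e+02 -1.000e-01  6.800e+00] q [ 30.  -2. -29. 113.  -1.  69. -82.] F [ 0.2  0.5 -0.1] t 1.35
(((394.1792907714844, 93.421875), (71.81503295898438, 195.06280517578125), 5.997550964355469), [[348.0, 187.0], [369.0, -7.0], [440.0, 0.0], [420.0, 194.0]])
```

View pics/s1.png

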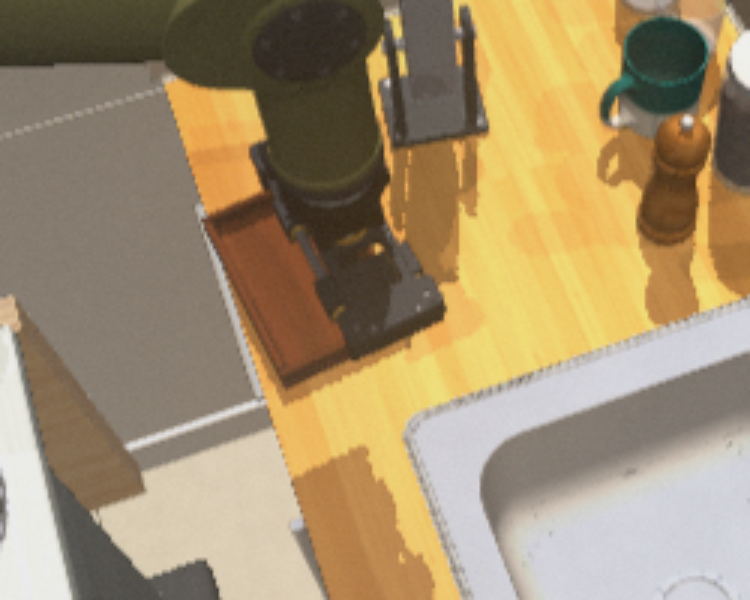

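The gripper is poised over the tray's right-hand end wall, whose front corner is at crop (285,380). The mill at (677,180) and the mug handle are well clear. I go down and pinch.

Request:
{"name": "drive_tool", "arguments": {
  "moves": [0.12,-0.87,1.1,0,40,0.12,-0.87,2,0,40,0.12,-0.87,2.6,0,40,0.12,-0.87,3.05,0,40,0.12,-0.87,3.05,0,40],
  "squeeze": 50
}}

```text
time_s: 2.02
tool_pos: [0.4529, 0.0124, 0.0113]
tool_rot: [-179.9, 0.2, 6.8]
force: [-0.3, -0.3, 0.6]
grip_width: 0.0399
grasp_force: 0.0
```

Request:
{"name": "drive_tool", "arguments": {
  "moves": [0,0,0,0,0,0,0,0,0,0,0,0,0,0,0,0,0,0,0,0,0,0,0,0,0]
}}

```text
time_s: 2.65
tool_pos: [0.4547, 0.0124, 0.0128]
tool_rot: [180.0, -0.0, 6.8]
force: [-0.3, -0.1, -0.4]
grip_width: 0.0026
grasp_force: 0.0
```

```bash
python3 -c "
from h import *
go(.571,.018,.0125,-7.3)"
```

```text
[2.9  0.21 0.01 1.41] now [0.4547 0.0124 0.0128] [180.   -0.    6.8] q [ 26.   7. -32. 120.   5.  54. -92.] F [-0.3 -0.1 -0.4] t 2.65
```

```bash
python3 - <<'E'
from h import *
q,d=env.read_camera("top"); q2,_=env.read_camera("side"); np.savez("top1.npz",p=q,d=d)
a=cv2.resize(q[210:310,190:330,::-1],(560,400),interpolation=2); b=cv2.resize(q2[140:240,200:260,::-1],(240,400),interpolation=2)
cv2.imwrite("pics/s2.png",np.hstack([a,b]))
E
```

```text
(no output)
```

View pics/s2.png

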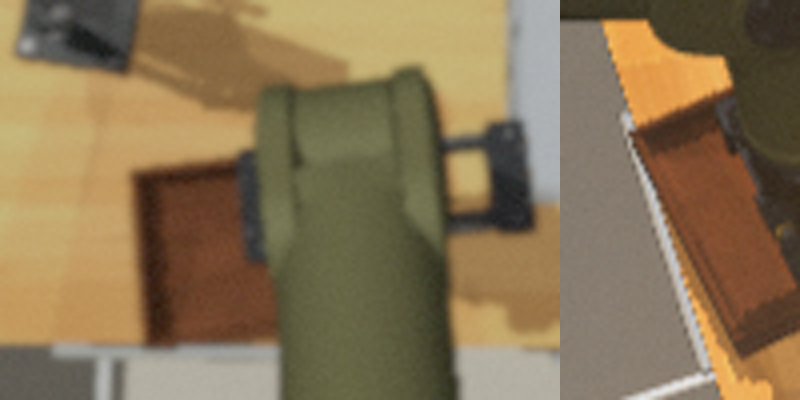

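The tray looks unmoved: its left end is at crop (135,175)-(150,340), and its front corner is at about (740,357) in the side inset. The fingers closed on nothing, so I recheck the right end wall against the initial pictures.

```bash
python3 - <<'E'
from h import *
for z in(0,.028): print("corner side",z,onz("side",245,229.3,z).round(4))
cr=lambda u,v:(150+u/4-.375,160+v/4-.375)
for c in((291,370),(552,340),(574,518),(308,543)): print("top0 outer",onz("top",*cr(*c),.028).round(4))
# depth profile across the right end wall in initial images
for n in("top","side"):
    P=cloud(n,np.load(n+"0.npz")["d"]).reshape(-1,3)
    q=P[(abs(P[:,0]-.453)<.012)&(P[:,1]>-.03)&(P[:,1]<.06)]; q=q[np.argsort(q[:,1])]
    print(n,[(round(y*1000),round(z*1000)) for _,y,z in q][::max(1,len(q)//30)])
o=env.get_obs();print(o["grip_width"],o["grasp_force"])
E
```

```text
corner side 0 [ 0.3726 -0.      0.    ]
corner side 0.028 [ 0.3731 -0.0137  0.028 ]
top0 outer [0.4745 0.2033 0.028 ]
top0 outer [0.4977 0.0174 0.028 ]
top0 outer [ 0.3729 -0.0006  0.028 ]
top0 outer [0.3538 0.1858 0.028 ]
top [(-30, 2), (-29, -3), (-26, -1), (-24, 0), (-21, 0), (-18, 3), (-15, -3), (-12, 0), (-9, 1), (-6, 3), (-6, 0), (-3, -1), (0, 1), (3, 2), (5, 3), (8, 1), (11, 3), (12, 27), (15, 32), (18, 26), (21, 27), (25, 11), (28, 11), (31, 8), (34, 11), (36, 10), (39, 12), (42, 10), (45, 10), (48, 7), (51, 8), (54, 9), (57, 7), (60, 9)]
side [(-30, 1), (-27, 5), (-25, 0), (-22, 1), (-20, 1), (-16, 1), (-13, 3), (-10, 1), (-8, 2), (-4, -1), (-2, 5), (0, -1), (3, 3), (6, 1), (9, 20), (9, 3), (10, 0), (11, 6), (12, 7), (12, 2), (13, 20), (15, 32), (18, 28), (31, 9), (33, 10), (37, 9), (39, 8), (42, 11), (46, 7), (48, 8), (51, 11), (55, 8), (58, 8)]
0.0006336958059627597 0.0
```

Request:
{"name": "drive_tool", "arguments": {
  "moves": [0,0,-0.3,0,0,0,0,-1,0,0,0,2,-2,0,40,0,3.5,-3,0,40,0,4,-3.5,0,40]
}}

```text
time_s: 3.38
tool_pos: [0.4733, -0.1466, 0.1535]
tool_rot: [180.0, -0.0, 6.8]
force: [1.3, 0.1, -0.3]
grip_width: 0.0225
grasp_force: 0.0
```

```bash
python3 - <<'E'
from h import *; from meas import *
o=env.get_obs();print(o["tool_pos"],o["grip_width"])
for n in("top","side"):
    p,d=env.read_camera(n); D[n]=d; np.savez(n+"2.npz",p=p,d=d); print(n,tray(n,p))
    P=cloud(n,d).reshape(-1,3)
    for x in(.40,.453):
        q=P[(abs(P[:,0]-x)<.008)&(P[:,1]>-.04)&(P[:,1]<.05)]; q=q[np.argsort(q[:,1])]
        print(n,x,[(round(y*1000),round(z*1000)) for _,y,z in q])
E
```

```text
[ 0.4732596  -0.14664358  0.15345585] 0.02252600214633652
top (((422.72528076171875, 102.11026763916016), (124.92267608642578, 184.6898651123047), 6.886938571929932), [[350.0, 186.0], [372.0, 3.0], [496.0, 18.0], [474.0, 201.0]])
top 0.4 [(-39, 3), (-39, -2), (-39, -1), (-39, -8), (-39, -2), (-39, -2), (-36, 5), (-36, 4), (-36, 5), (-36, 1), (-36, 0), (-36, 1), (-33, 1), (-33, 5), (-33, 2), (-33, -2), (-33, 2), (-33, -5), (-30, 4), (-30, 5), (-30, 0), (-30, 2), (-30, 3), (-30, -1), (-27, 4), (-27, -2), (-27, 3), (-27, -2), (-27, -4), (-27, -3), (-25, 5), (-25, 5), (-24, 0), (-24, 1), (-24, -3), (-24, -3), (-22, 2), (-22, 7), (-22, 2), (-22, 3), (-21, 1), (-21, -6), (-19, 0), (-19, 0), (-19, -4), (-19, -1), (-19, 0), (-19, 1), (-16, 1), (-16, 3), (-16, 1), (-16, 0), (-16, -1), (-13, 4), (-13, 2), (-13, -1), (-13, 0), (-13, 2), (-13, -2), (-10, 3), (-10, 6), (-10, 3), (-10, -2), (-10, 0), (-10, -2), (-7, 6), (-7, 2), (-7, -1), (-7, 1), (-7, -4), (-7, -2), (-4, 4), (-4, -1), (-4, 4), (-4, 2), (-4, -1), (-4, 3), (-1, 2), (-1, -1), (-1, -2), (-1, -2), (-1, -2), (-1, -5), (1, 4), (1, 0), (
[... 4419 characters left out ...]
6, 10), (47, 13), (48, 6), (48, 5), (48, 12), (49, 11), (49, 6), (49, 12), (50, 8)]
side 0.453 [(-40, -1), (-39, 2), (-38, -3), (-38, 1), (-38, 1), (-38, 3), (-37, 3), (-36, -2), (-35, -1), (-35, 1), (-35, 3), (-34, -1), (-33, 1), (-32, 4), (-31, -1), (-31, 1), (-31, 2), (-30, 3), (-30, 6), (-29, 4), (-28, 1), (-28, -2), (-27, 5), (-27, 3), (-25, 0), (-25, 2), (-24, 0), (-23, 0), (-23, 4), (-22, 2), (-22, 0), (-21, -3), (-19, -1), (-19, 2), (-19, 0), (-18, 1), (-17, 4), (-17, -2), (-14, 1), (-13, 1), (-10, -2), (-10, 3), (-7, 3), (-5, 1), (-3, 4), (2, -1), (5, 0), (9, -2), (12, 6), (30, 8), (31, 8), (31, 11), (35, 6), (37, 7), (38, 10), (38, 6), (40, 9), (42, 10), (46, 9), (47, 10), (50, 9)]
```

```bash
python3 - <<'E'
from h import *
p=np.load("side2.npz"); P=cloud("side",p["d"]); K,r,t=cam("side")
o=env.get_obs()
for T in(o["tool_pos"],):
    print(cv2.projectPoints(np.array([T,T+[0,0,.04],T+[0,0,.07]]),cv2.Rodrigues(r)[0],t,K,None)[0][:,0].round(0))
q=P.reshape(-1,3); q=q[(q[:,0]>.36)&(q[:,0]<.6)&(q[:,1]<-.0)&(q[:,1]>-.3)&(q[:,2]>.09)&(q[:,2]<.26)]
for a in np.arange(.1,.26,.02):
    s=q[(q[:,2]>=a)&(q[:,2]<a+.02)]
    if len(s): print(a.round(2),len(s),s.min(0).round(3),s.max(0).round(3))
cv2.imwrite("pics/s3.png",cv2.resize(p["p"][110:310,170:370,::-1],(600,600),interpolation=2))
E
```

```text
[[296. 243.]
 [295. 236.]
 [294. 231.]]
0.18 4 [ 0.476 -0.178  0.194] [ 0.486 -0.175  0.199]
0.2 4 [ 0.476 -0.179  0.201] [ 0.488 -0.177  0.203]
0.24 1 [ 0.487 -0.24   0.259] [ 0.487 -0.24   0.259]
```

View pics/s3.png

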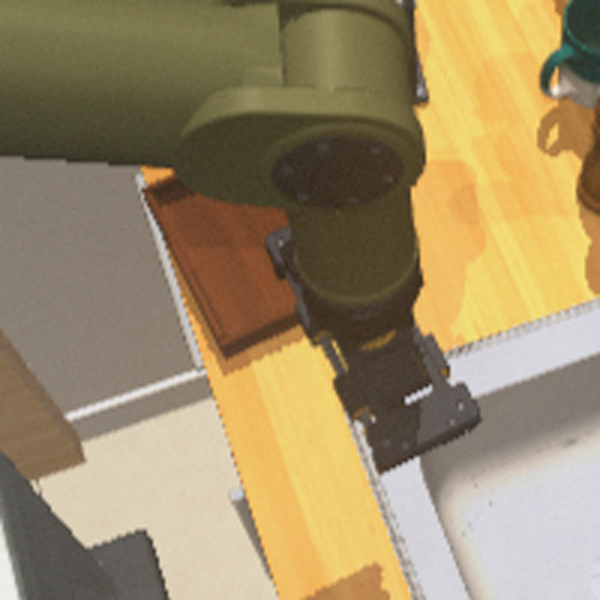

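The gripper is clear and the tray has not moved. I check the true fingertip height by touching the bench beside the tray.

```bash
python3 -c "
from h import *
go(.43,-.06,.02,6.8)"
```

```text
[-0.92 -2.45  3.4  -0.05] now [ 0.4761 -0.1525  0.1568] [179.6  -0.4   6.3] q [ 37.   2. -23. 107.   1.  71. -70.] F [ 0.3  0.1 -0.1] t 3.475
```

Request:
{"name": "drive_tool", "arguments": {
  "moves": [-0.92,-2.45,1,0,10,-0.92,-2.45,2.2,0,10,-0.92,-2.45,3.1,0,10,-0.92,-2.45,3.3,0,10,-0.92,-2.45,3.3,0,10]
}}

```text
time_s: 4.1
tool_pos: [0.4262, -0.0524, 0.0205]
tool_rot: [180.0, -0.1, 6.8]
force: [0.9, 0.0, 0.7]
grip_width: 0.0103
grasp_force: 0.0
```

Request:
{"name": "drive_tool", "arguments": {
  "moves": [0,0,0.1,0,10,0,0,0.2,0,10]
}}

```text
time_s: 4.35
tool_pos: [0.4268, -0.0528, 0.0127]
tool_rot: [179.9, -0.1, 6.8]
force: [-0.2, -0.6, 0.1]
grip_width: 0.0099
grasp_force: 0.0
```

Request:
{"name": "drive_tool", "arguments": {
  "moves": [0,0,0.1,0,10,0,0,0.2,0,10]
}}

```text
time_s: 4.6
tool_pos: [0.4254, -0.0522, 0.0035]
tool_rot: [180.0, -0.0, 6.8]
force: [-0.5, 0.6, 0.2]
grip_width: 0.0099
grasp_force: 0.0
```

Request:
{"name": "drive_tool", "arguments": {
  "moves": [0,0,0.06,0,10,0,0,0.12,0,10]
}}

```text
time_s: 4.85
tool_pos: [0.4252, -0.0521, -0.0014]
tool_rot: [180.0, 0.0, 6.8]
force: [-0.8, 0.4, -0.4]
grip_width: 0.0104
grasp_force: 0.0
```

```bash
python3 - <<'E'
from h import *
go(.43,.03,.06,6.8)
q,d=env.read_camera("top"); K,r,t=cam("top"); P=cloud("top",d).reshape(-1,3)
p,d2=env.read_camera("side")
P2=cloud("side",d2).reshape(-1,3)
for Q in(P,P2):
  q=Q[(abs(Q[:,0]-.427)<.12)&(abs(Q[:,1]+.052)<.12)&(Q[:,2]>.035)&(Q[:,2]<.14)]
  for a in np.arange(.035,.14,.015):
    s=q[(q[:,2]>=a)&(q[:,2]<a+.015)]
    if len(s): print(a.round(3),len(s),s.min(0).round(3),s.max(0).round(3))
E
```

```text
[ 0.36 -2.02 -1.54  0.  ] now [ 0.4252 -0.0521 -0.0014] [180.    0.    6.8] q [ 32.   5. -29. 124.   3.  52. -82.] F [-0.8  0.4 -0.4] t 4.85
0.11 25 [ 0.379 -0.12   0.112] [0.464 0.025 0.121]
0.125 209 [ 0.379 -0.145  0.134] [0.471 0.046 0.14 ]
0.035 20 [ 0.382 -0.068  0.036] [0.437 0.002 0.049]
0.05 1 [ 0.423 -0.067  0.05 ] [ 0.423 -0.067  0.05 ]
0.095 68 [ 0.38  -0.143  0.096] [0.472 0.024 0.11 ]
0.11 352 [ 0.379 -0.148  0.11 ] [0.473 0.029 0.125]
0.125 236 [ 0.378 -0.151  0.125] [0.474 0.04  0.14 ]
```

Request:
{"name": "drive_tool", "arguments": {
  "moves": [0,0,0.06,0,10,0,0,0.12,0,10,0,0,0.12,0,10]
}}

```text
time_s: 5.32
tool_pos: [0.425, -0.0521, -0.0062]
tool_rot: [-180.0, 0.0, 6.8]
force: [0.4, 0.4, 0.1]
grip_width: 0.0098
grasp_force: 0.0
```

Request:
{"name": "drive_tool", "arguments": {
  "moves": [0,0,0.06,0,10,0,0,0.12,0,10,0,0,0.12,0,10]
}}

```text
time_s: 5.7
tool_pos: [0.425, -0.052, -0.0111]
tool_rot: [-180.0, 0.0, 6.8]
force: [-0.0, -0.7, -0.5]
grip_width: 0.0103
grasp_force: 0.0
```

Request:
{"name": "drive_tool", "arguments": {
  "moves": [0,0,0.06,0,10,0,0,0.12,0,10,0,0,0.12,0,10]
}}

```text
time_s: 6.08
tool_pos: [0.425, -0.052, -0.0159]
tool_rot: [-180.0, 0.0, 6.8]
force: [0.1, 0.2, -0.5]
grip_width: 0.0098
grasp_force: 0.0
```

Request:
{"name": "drive_tool", "arguments": {
  "moves": [0,0,0.06,0,10,0,0,0.1,0,10,0,0,0.1,0,10]
}}

```text
time_s: 6.45
tool_pos: [0.4251, -0.0521, -0.0198]
tool_rot: [-180.0, 0.0, 6.8]
force: [-0.2, 0.4, -0.1]
grip_width: 0.0103
grasp_force: 0.0
```

Request:
{"name": "drive_tool", "arguments": {
  "moves": [0,0,0.05,0,10,0,0,0.08,0,10,0,0,0.08,0,10]
}}

```text
time_s: 6.82
tool_pos: [0.4251, -0.0521, -0.023]
tool_rot: [180.0, 0.0, 6.8]
force: [-0.1, 0.4, 0.2]
grip_width: 0.01
grasp_force: 0.0
```

Request:
{"name": "drive_tool", "arguments": {
  "moves": [0,0,0.05,0,10,0,0,0.08,0,10,0,0,0.08,0,10]
}}

```text
time_s: 7.2
tool_pos: [0.4251, -0.0521, -0.0262]
tool_rot: [-180.0, 0.0, 6.8]
force: [-0.6, 0.4, 1.1]
grip_width: 0.01
grasp_force: 0.0
```

Request:
{"name": "drive_tool", "arguments": {
  "moves": [0,0,0.05,0,10,0,0,0.08,0,10,0,0,0.08,0,10]
}}

```text
time_s: 7.58
tool_pos: [0.4252, -0.0521, -0.029]
tool_rot: [180.0, 0.0, 6.8]
force: [-0.9, -0.0, 4.9]
grip_width: 0.0101
grasp_force: 2.3
```

```bash
python3 - <<'E'
from h import *
p,d2=env.read_camera("side")
P2=cloud("side",d2).reshape(-1,3)
q=P2[(abs(P2[:,0]-.427)<.12)&(abs(P2[:,1]+.052)<.12)&(P2[:,2]>.01)&(P2[:,2]<.14)]
for a in np.arange(.01,.14,.015):
    s=q[(q[:,2]>=a)&(q[:,2]<a+.015)]
    if len(s): print(a.round(3),len(s),s.min(0).round(3),s.max(0).round(3))
cv2.imwrite("pics/s4.png",cv2.resize(p[170:270,220:320,::-1],(600,600),interpolation=2))
E
```

```text
0.01 106 [ 0.364 -0.151  0.01 ] [0.533 0.067 0.025]
0.025 142 [ 0.365 -0.001  0.025] [0.499 0.068 0.034]
0.055 1 [ 0.452 -0.084  0.07 ] [ 0.452 -0.084  0.07 ]
0.07 66 [ 0.381 -0.142  0.072] [0.473 0.023 0.085]
0.085 345 [ 0.379 -0.148  0.085] [0.469 0.024 0.1  ]
0.1 435 [ 0.38  -0.151  0.1  ] [0.473 0.039 0.115]
0.115 256 [ 0.379 -0.15   0.115] [0.47  0.035 0.13 ]
0.13 14 [ 0.405 -0.07   0.131] [ 0.454 -0.065  0.14 ]
```

View pics/s4.png

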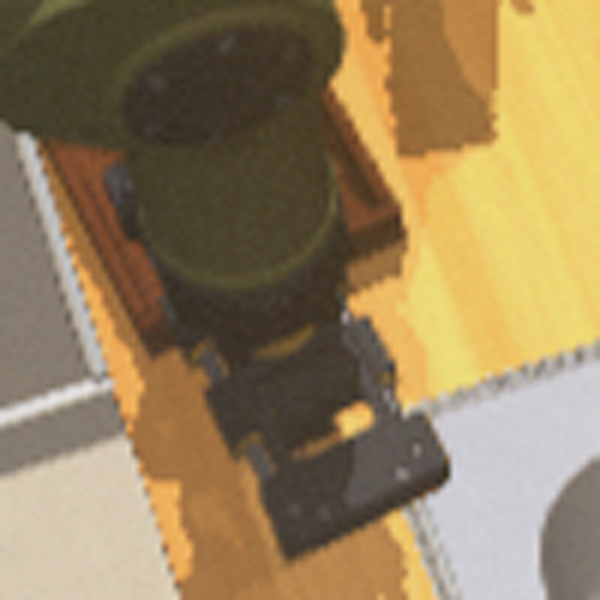

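The picture shows the gripper body close over the bench, with the tray's front corner at (150,350). Contact came at a reported z of about -0.028, so the real tip sits 28 mm higher than reported. I correct for this from here on.

```bash
cat >> h.py <<'E'
_go=go
def go(x,y,z,psi): _go(x,y,z-.028,psi)   # z = true tip height; readings are 28 mm low
E
python3 -c "
from h import *
go(.453,.0155,.08,6.8);go(.453,.0155,.012,6.8)"
```

```text
[ 0.89 -1.59 -2.03  0.  ] now [ 0.4252 -0.0521 -0.029 ] [180.    0.    6.8] q [ 31.   8. -29. 125.   5.  48. -84.] F [-2.1 -0.2  5.5] t 7.625
[ 0.89 -1.6  -0.33  0.  ] now [ 0.4252 -0.0521 -0.029 ] [180.    0.    6.8] q [ 31.   8. -29. 125.   5.  48. -84.] F [-2.1 -0.2  5.5] t 7.625
```

Request:
{"name": "drive_tool", "arguments": {
  "moves": [0,0,-1.2,0,40,0,0,-2,0,40,0.89,-1.6,-2,0,40,0.89,-1.6,-2,0,40,0.89,-1.6,-2,0,40],
  "squeeze": 50
}}

```text
time_s: 8.25
tool_pos: [0.4527, 0.0162, 0.0503]
tool_rot: [-180.0, 0.0, 6.9]
force: [0.2, -0.9, 0.2]
grip_width: 0.0396
grasp_force: 0.0
```

Request:
{"name": "drive_tool", "arguments": {
  "moves": [0,0,0.8,0,40,0,0,1.4,0,40,0,0,1.65,0,40,0,0,1.65,0,0,0,0,1.65,0,0]
}}

```text
time_s: 8.88
tool_pos: [0.4537, 0.0153, -0.0145]
tool_rot: [180.0, -0.1, 6.8]
force: [0.1, -0.3, -0.0]
grip_width: 0.0274
grasp_force: 0.0
```

Request:
{"name": "drive_tool", "arguments": {
  "moves": [0,0,0,0,0,0,0,0,0,0,0,0,0,0,0,0,0,0,0,0]
}}

```text
time_s: 9.38
tool_pos: [0.4535, 0.0154, -0.0147]
tool_rot: [180.0, -0.0, 6.8]
force: [-0.8, -0.5, 6.1]
grip_width: 0.0072
grasp_force: 50.0
```

```bash
python3 -c "
from h import *
go(.573,.018,.0125,-7.3)"
```

```text
[2.97 0.29 0.02 1.41] now [ 0.4535  0.0154 -0.0147] [180.   -0.    6.8] q [ 27.  10. -34. 122.   7.  50. -94.] F [-0.8 -0.5  6.1] t 9.375
```

```bash
python3 -c "
from h import *
go(.5853,-.0242,.0135,-7.3);go(.5904,.0155,.0135,-7.3)"
```

```text
[ 3.15  1.38 -0.    1.41] now [ 0.4535  0.0154 -0.0147] [180.   -0.    6.8] q [ 27.  10. -34. 122.   7.  50. -94.] F [-0.8 -0.5  6.1] t 9.375
[ 3.4   0.41 -0.    1.41] now [ 0.4535  0.0154 -0.0147] [180.   -0.    6.8] q [ 27.  10. -34. 122.   7.  50. -94.] F [-0.8 -0.5  6.1] t 9.375
```

Request:
{"name": "drive_tool", "arguments": {
  "moves": [0.3,0.2,0,0.1,0,0.75,0.45,0,0.3,0,1.2,0.7,0,0.5,0,1.65,0.95,0,0.7,0,2.1,1.15,0,0.95,0]
}}

```text
time_s: 10.0
tool_pos: [0.5404, -0.0182, -0.0147]
tool_rot: [-179.9, 0.3, -2.7]
force: [-8.3, 3.4, 14.6]
grip_width: 0.0073
grasp_force: 50.0
```

```bash
python3 -c "
from h import *
go(.5853,-.0242,.0135,-7.3);go(.5904,.0155,.0135,-7.3)"
```

```text
[ 1.13  0.1  -0.01  0.46] now [ 0.5404 -0.0182 -0.0147] [-179.9    0.3   -2.7] q [  25.   20.  -29.  110.   12.   54. -103.] F [-8.3  3.4 14.6] t 10.0
[ 1.21 -0.9  -0.01  0.46] now [ 0.5404 -0.0182 -0.0147] [-179.9    0.3   -2.7] q [  25.   20.  -29.  110.   12.   54. -103.] F [-8.3  3.4 14.6] t 10.0
```

Request:
{"name": "drive_tool", "arguments": {
  "moves": [0.4,0.04,-0.02,0.15,0,0.8,0.08,-0.03,0.3,0,1.13,0.1,-0.03,0.46,0,1.13,0.1,-0.03,0.46,0]
}}

```text
time_s: 10.5
tool_pos: [0.5877, -0.0262, -0.0145]
tool_rot: [-180.0, -0.0, -7.3]
force: [0.4, 0.5, -1.7]
grip_width: 0.0074
grasp_force: 50.0
```

```bash
cat >> h.py <<'E'
S=np.array([.597,.228]); ex=np.array([np.cos(np.radians(82.7)),np.sin(np.radians(82.7))]); ey=np.array([-ex[1],ex[0]])
E
python3 - <<'E'
from h import *; from meas import *
for n in("side","top"):
    p,d=env.read_camera(n); D[n]=d; np.savez(n+"3.npz",p=p,d=d)
    P=cloud(n,d).reshape(-1,3); L=np.c_[(P[:,:2]-S)@ex,(P[:,:2]-S)@ey,P[:,2]]*1000
    w=L[(L[:,2]>20)&(L[:,2]<34)&(L[:,0]<-20)&(L[:,0]>-300)&(abs(L[:,1])<110)]
    # wall-top profile: leading end (max x) in y bins, far long wall (min y) in x bins
    print(n,"lead",[(y,round(np.percentile(w[abs(w[:,1]-y)<8][:,0],97))) for y in range(-60,61,20) if (abs(w[:,1]-y)<8).sum()>5])
    print(n,"ymin",[(x,round(np.percentile(w[abs(w[:,0]-x)<8][:,1],3)),round(np.percentile(w[abs(w[:,0]-x)<8][:,1],97))) for x in range(-260,-60,25) if (abs(w[:,0]-x)<8).sum()>5])
    print(tray(n,p))
go(.5904,.0155,.0135,-7.3)
E
```

```text
side lead [(-20, -265), (0, -68), (20, -68), (40, -69), (60, -73)]
side ymin [(-260, -50, 57), (-235, 52, 60), (-210, -15, 60), (-185, 52, 59), (-160, 52, 59), (-135, 52, 59), (-110, 52, 59), (-85, -1, 59)]
(((538.0772705078125, 26.457111358642578), (105.52943420410156, 52.61009216308594), 78.71138763427734), [[502.0, -20.0], [554.0, -30.0], [574.0, 73.0], [523.0, 83.0]])
top lead [(-60, -67), (-40, -66), (-20, -66), (0, -66), (20, -65), (40, -66), (60, -70)]
top ymin [(-210, 55, 61), (-185, 54, 61), (-160, 53, 60), (-135, -68, 60), (-110, -69, 60), (-85, -68, 60)]
(((582.2660522460938, 89.38101196289062), (138.908203125, 125.9342041015625), 82.70869445800781), [[511.0, 28.0], [636.0, 12.0], [654.0, 150.0], [529.0, 166.0]])
[-0.05 -1.04  0.   -0.  ] now [ 0.5869 -0.0261 -0.0145] [-180.    -0.    -7.3] q [  23.   24.  -27.  104.   13.   55. -107.] F [ 1.1  0.2 -2.5] t 10.6
```

Request:
{"name": "drive_tool", "arguments": {
  "moves": [-0.03,-0.25,0,0,0,-0.05,-0.5,0,0,0,-0.08,-0.75,0,0,0,-0.08,-1.0,0,0,0,-0.08,-1.0,0,0,0]
}}

```text
time_s: 11.22
tool_pos: [0.5887, 0.0165, -0.014]
tool_rot: [-179.9, 0.0, -7.1]
force: [-0.4, 1.1, -3.6]
grip_width: 0.0077
grasp_force: 50.0
```

Request:
{"name": "drive_tool", "arguments": {
  "moves": [0,0,0,0,40,0,0,0,0,40,0,0,0,0,40,0,0,0,0,40,0,0,0,0,40]
}}

```text
time_s: 11.85
tool_pos: [0.5887, 0.0138, -0.014]
tool_rot: [180.0, -0.0, -7.3]
force: [0.0, 0.5, -0.1]
grip_width: 0.039
grasp_force: 0.0
```

```bash
python3 - <<'E'
from h import *
p=S+.0*ex; go(p[0],p[1],.29,-7.3); o=env.get_obs(); print(o["qpos"][6])
E
```

```text
[-0.47 -5.34 -6.9   0.  ] now [ 0.5887  0.0138 -0.014 ] [180.   -0.   -7.3] q [  20.   24.  -28.  103.   14.   56. -112.] F [ 0.   0.5 -0.1] t 11.85
-111.51216922032518
```

Request:
{"name": "drive_tool", "arguments": {
  "moves": [0,0,-1.2,0,40,0,0,-2.7,-1,87,0,0,-4.2,-2,87,0,0,-5.7,-3,87,0,0,-7.1,-4,87]
}}

```text
time_s: 12.48
tool_pos: [0.5886, 0.014, 0.2724]
tool_rot: [179.9, -0.0, 33.0]
force: [0.7, 0.6, 0.0]
grip_width: 0.0721
grasp_force: 0.0
```

Request:
{"name": "drive_tool", "arguments": {
  "moves": [0,0,0,-1,87,0,0,0,-2,87,0,0,0,-3,87,0,0,0,-4,87,0,0,0,-5,87]
}}

```text
time_s: 13.1
tool_pos: [0.5886, 0.014, 0.2699]
tool_rot: [-180.0, 0.0, 83.0]
force: [-1.0, 0.4, 0.1]
grip_width: 0.0875
grasp_force: 0.0
```

```bash
python3 - <<'E'
from h import *
for n in("side","top"):
    p,d=env.read_camera(n); np.savez(n+"4.npz",p=p,d=d)
    P=cloud(n,d).reshape(-1,3); L=np.c_[(P[:,:2]-S)@ex,(P[:,:2]-S)@ey,P[:,2]]*1000
    w=L[(L[:,2]>20)&(L[:,2]<34)&(L[:,0]<-5)&(L[:,0]>-300)&(abs(L[:,1])<110)]
    print(n,"lead",[(y,round(np.percentile(w[abs(w[:,1]-y)<8][:,0],97))) for y in range(-60,61,20) if (abs(w[:,1]-y)<8).sum()>5])
    print(n,"ymin",[(x,round(np.percentile(w[abs(w[:,0]-x)<8][:,1],3)),round(np.percentile(w[abs(w[:,0]-x)<8][:,1],97))) for x in range(-260,-20,25) if (abs(w[:,0]-x)<8).sum()>5])
    q=L[(L[:,2]>235)&(L[:,2]<256)&(abs(L[:,0])<40)&(abs(L[:,1])<40)]
    if len(q)>10: print("mouth",len(q),q.mean(0).round(1),cv2.minAreaRect(q[:,:2].astype(np.float32)))
go(S[0],S[1],.30,82.7)
E
```

```text
side lead [(-60, -30), (-40, -14), (-20, -28), (0, -30), (20, -30), (40, -13), (60, -31)]
side ymin [(-210, -62, 61), (-185, -64, 64), (-160, -65, 64), (-135, -65, 64), (-110, -65, 64), (-85, -63, 64), (-60, -65, 65), (-35, -61, 62)]
mouth 65 [-2.000e-01  1.710e+01  2.438e+02] ((0.1711139678955078, 15.848496437072754), (15.493369102478027, 52.204410552978516), 88.1573486328125)
top lead [(-60, -26), (-40, -15), (-20, -25), (0, -24), (20, -24), (40, -10), (60, -26)]
top ymin [(-110, 59, 65), (-85, 59, 66), (-60, -63, 66), (-35, -60, 64)]
mouth 168 [2.900e+00 2.000e-01 2.442e+02] ((2.046957015991211, 0.5926895141601562), (47.51979064941406, 48.30982208251953), 89.713134765625)
[ 5.33 -0.47 -0.05  0.  ] now [0.5886 0.0139 0.2699] [-180.     0.    82.7] q [ 32.  13. -42.  84.   9.  86. -18.] F [-0.1  0.8 -0.7] t 13.2
```

The tray sits about 5 mm off the stand base and is centred. Now I go over the mouth.

Request:
{"name": "drive_tool", "arguments": {
  "moves": [5.35,-0.47,-0.1,0,87,5.35,-0.47,-0.1,0,87,5.35,-0.47,-0.1,0,87,5.35,-0.47,-0.1,0,87,5.35,-0.47,-0.1,0,87],
  "squeeze": 12
}}

```text
time_s: 13.82
tool_pos: [0.5959, 0.2323, 0.2738]
tool_rot: [-179.9, -0.1, 82.9]
force: [0.0, -0.3, 0.2]
grip_width: 0.0869
grasp_force: 0.0
```

```bash
python3 - <<'E'
from h import *
p=S+.001*ex
go(p[0],p[1],.211,82.7)
E
```

```text
[-0.08  0.04  2.27  0.02] now [0.5959 0.2323 0.2738] [-1.799e+02 -1.000e-01  8.290e+01] q [ 11.  22. -47.  76.  16.  89. -41.] F [ 0.  -0.3  0.2] t 13.825
```

Request:
{"name": "drive_tool", "arguments": {
  "moves": [-0.06,0.03,0,0,87,-0.06,0.03,1.2,0,87,-0.06,0.03,2,0,87,-0.06,0.03,2.28,0,87,-0.06,0.03,2.28,0,87]
}}

```text
time_s: 14.45
tool_pos: [0.5986, 0.2245, 0.1828]
tool_rot: [-180.0, 0.0, 82.6]
force: [0.2, -0.2, -0.4]
grip_width: 0.0869
grasp_force: 0.0
```

Request:
{"name": "drive_tool", "arguments": {
  "moves": [0,0,0,0,35,0,0,0,0,35,0,0,0,0,35,0,0,0,0,35,0,0,0,0,35]
}}

```text
time_s: 15.08
tool_pos: [0.5965, 0.2263, 0.1826]
tool_rot: [-179.8, 0.0, 82.7]
force: [-1.1, -2.8, 2.7]
grip_width: 0.0456
grasp_force: 12.2
```

Request:
{"name": "drive_tool", "arguments": {
  "moves": [0,0,0,0,35,0,0,0,0,35,0,0,0,0,35]
}}

```text
time_s: 15.45
tool_pos: [0.5966, 0.2264, 0.1827]
tool_rot: [-179.9, 0.1, 82.8]
force: [-5.6, -1.2, 2.5]
grip_width: 0.0458
grasp_force: 12.1
```

```bash
python3 - <<'E'
from h import *
p=S+.001*ex
go(p[0],p[1],.211,82.7)
for t in (15,30,45,60,75,90,100,110,122): a=np.radians(t); print(t,round(-2.2*np.sin(a),2),round(2.2*(1-np.cos(a)),2))
E
```

```text
[ 0.07  0.   -0.01  0.01] now [0.5966 0.2264 0.1827] [-1.799e+02  1.000e-01  8.280e+01] q [ 12.  23. -46.  84.  17.  79. -42.] F [-5.6 -1.2  2.5] t 15.45
15 -0.57 0.07
30 -1.1 0.29
45 -1.56 0.64
60 -1.91 1.1
75 -2.13 1.63
90 -2.2 2.2
100 -2.17 2.58
110 -2.07 2.95
122 -1.87 3.37
```

Request:
{"name": "drive_tool", "arguments": {
  "moves": [-0.4,0,0.04,0,35,-0.75,0,0.13,0,35,-1.1,0,0.29,0,35,-1.35,0,0.46,0,35,-1.56,0,0.64,0,35]
}}

```text
time_s: 16.08
tool_pos: [0.5872, 0.1628, 0.158]
tool_rot: [-179.7, 0.2, 82.7]
force: [-13.9, -3.2, 12.2]
grip_width: 0.0469
grasp_force: 12.3
```

Request:
{"name": "drive_tool", "arguments": {
  "moves": [-0.18,0,0.22,0,35,-0.35,0,0.46,0,35,-0.48,0,0.72,0,35,-0.57,0,0.99,0,35,-0.57,0,0.99,0,35]
}}

```text
time_s: 16.7
tool_pos: [0.5825, 0.1355, 0.115]
tool_rot: [-179.4, 0.6, 82.6]
force: [-13.3, -8.7, 4.4]
grip_width: 0.0469
grasp_force: 12.0
```

```bash
python3 - <<'E'
from h import *
o=env.get_obs(); d=o["tool_pos"][:2]-S; print("stand x,y",d@ex,d@ey,"axis z",o["tool_pos"][2]+.028+.012-.135,np.degrees(np.arctan2(-d@ex,o["tool_pos"][2]+.04-.135)))
p,dd=env.read_camera("side"); cv2.imwrite("pics/s5.png",cv2.resize(p[50:250,180:400,::-1],(660,600),interpolation=2))
E
```

```text
stand x,y -0.09358296639164843 0.0026804361660504993 axis z 0.02001623468413319 77.92705436146224
```

View pics/s5.png

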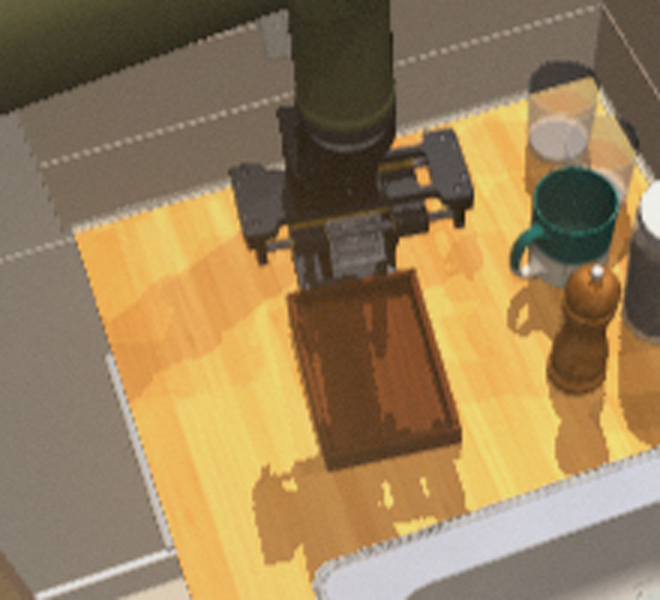

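The side view shows the holder mouth tipping out over the tray at (355,250), with nothing else disturbed. I carry on past level.

Request:
{"name": "drive_tool", "arguments": {
  "moves": [-0.05,-0.05,0.28,0,35,-0.07,-0.05,0.57,0,35,-0.05,-0.05,0.86,0,35,-0.01,-0.05,1.1,0,35,0.06,-0.05,1.32,0,35]
}}

```text
time_s: 17.38
tool_pos: [0.583, 0.1377, 0.0626]
tool_rot: [-179.7, 0.5, 82.5]
force: [-8.2, -8.8, 1.6]
grip_width: 0.044
grasp_force: 12.0
```

Request:
{"name": "drive_tool", "arguments": {
  "moves": [0.1,0,0.21,0,35,0.2,0,0.42,0,35,0.2,0,0.42,0,35,0.2,0,0.42,0,35,0.2,0,0.42,0,35]
}}

```text
time_s: 18.0
tool_pos: [0.5842, 0.1457, 0.0449]
tool_rot: [-179.7, 0.5, 82.5]
force: [-3.7, -6.2, -5.0]
grip_width: 0.0443
grasp_force: 12.0
```

Request:
{"name": "drive_tool", "arguments": {
  "moves": [0,0,0,0,35,0,0,0,0,35,0,0,0,0,35,0,0,0,0,35,0,0,0,0,35]
}}

```text
time_s: 18.62
tool_pos: [0.5841, 0.1457, 0.0449]
tool_rot: [-179.7, 0.5, 82.5]
force: [-4.0, -6.8, -5.6]
grip_width: 0.0441
grasp_force: 12.0
```

```bash
python3 - <<'E'
from h import *
o=env.get_obs(); d=o["tool_pos"][:2]-S; print("stand x,y",d@ex,d@ey,"axis z",o["tool_pos"][2]+.028+.012-.135,np.degrees(np.arctan2(-d@ex,o["tool_pos"][2]+.04-.135)))
p,dd=env.read_camera("side"); cv2.imwrite("pics/s6.png",cv2.resize(p[50:250,180:400,::-1],(660,600),interpolation=2))
E
```

```text
stand x,y -0.08325872466521357 0.002308918533149686 axis z -0.050081186601379196 121.02744611797897
```

View pics/s6.png

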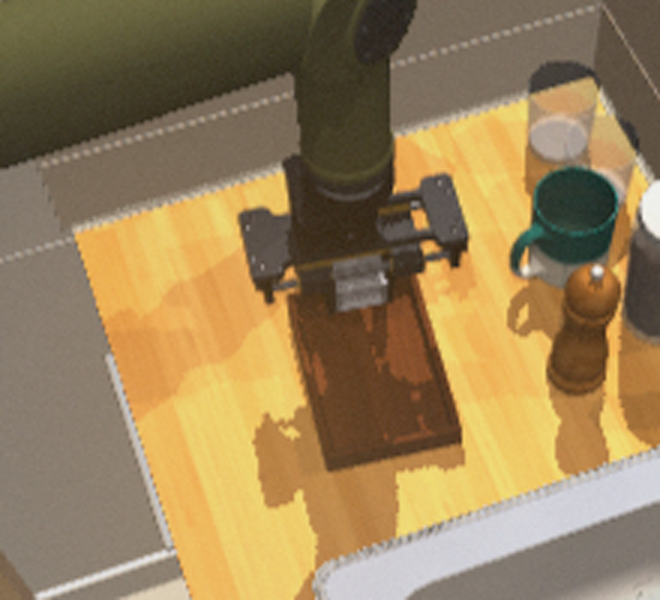

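The holder is about 120° over and no spoon shows in the tray yet, so I tilt a little more.

Request:
{"name": "drive_tool", "arguments": {
  "moves": [0.06,0,0.11,0,35,0.13,0,0.22,0,35,0.16,0,0.27,0,35,0.16,0,0.27,0,35,0.16,0,0.27,0,35]
}}

```text
time_s: 19.3
tool_pos: [0.5851, 0.1519, 0.0343]
tool_rot: [-179.7, 0.5, 82.5]
force: [-4.3, -7.0, -4.4]
grip_width: 0.0441
grasp_force: 12.0
```

Request:
{"name": "drive_tool", "arguments": {
  "moves": [0,0,0,0,35,0,0,0,0,35,0,0,0,0,35,0,0,0,0,35,0,0,0,0,35]
}}

```text
time_s: 19.92
tool_pos: [0.5851, 0.152, 0.0343]
tool_rot: [-179.7, 0.5, 82.5]
force: [-5.2, -7.7, -4.6]
grip_width: 0.0439
grasp_force: 12.0
```

```bash
cat > look.py <<'E'
from h import *
o=env.get_obs(); d=o["tool_pos"][:2]-S; print("stand x,y",d@ex,d@ey,"deg",np.degrees(np.arctan2(-d@ex,o["tool_pos"][2]+.04-.135)))
for n in("side","top"):
    p,dd=env.read_camera(n); np.savez(n+"5.npz",p=p,d=dd); P=cloud(n,dd); L=np.dstack([(P[...,:2]-S)@ex,(P[...,:2]-S)@ey,P[...,2]])*1000
    hsv=cv2.cvtColor(p,cv2.COLOR_RGB2HSV)
    m=(L[...,0]<-38)&(L[...,0]>-208)&(abs(L[...,1])<54)&(L[...,2]<40)&(hsv[...,1]<90)&(dd>0)
    q=L[m]; print(n,len(q),"spoon px" , q.min(0).round() if len(q) else "",q.max(0).round() if len(q) else "", cv2.minAreaRect(q[:,:2].astype(np.float32)) if len(q)>3 else "")
E
python3 look.py
```

```text
stand x,y -0.07694573021354693 0.0021445693896574563 deg 128.25363980619827
side 14 spoon px [-117.  -26.    6.] [-50.  16.  16.] ((-83.7828369140625, -4.888402938842773), (42.57115173339844, 66.97052764892578), 89.68286895751953)
top 54 spoon px [-154.  -38.   -1.] [-85.   5.  14.] ((-116.08870697021484, -10.616661071777344), (30.14093780517578, 77.6399154663086), 67.92718505859375)
```

```bash
python3 - <<'E'
from h import *
f=np.load("top5.npz"); p,dd=f["p"],f["d"]; P=cloud("top",dd); L=np.dstack([(P[...,:2]-S)@ex,(P[...,:2]-S)@ey,P[...,2]])*1000
hsv=cv2.cvtColor(p,cv2.COLOR_RGB2HSV)
m=(L[...,0]<-38)&(L[...,0]>-208)&(abs(L[...,1])<54)&(L[...,2]<70)&(hsv[...,1]<90)&(dd>0)
q=L[m];q=q[np.argsort(q[:,0])];print(q.round().astype(int).tolist())
E
```

```text
[[-157, 2, 60], [-156, -2, 55], [-155, 7, 57], [-154, -2, 12], [-154, 2, 62], [-154, 5, 57], [-154, -8, 14], [-154, -1, 59], [-154, -5, 8], [-153, -3, 61], [-153, -11, 10], [-152, 2, 13], [-152, 8, 58], [-152, 3, 64], [-151, 0, 63], [-150, -3, 58], [-150, -11, 10], [-150, -13, 12], [-150, 6, 64], [-149, 9, 60], [-149, 3, 64], [-149, 4, 5], [-148, -2, 64], [-148, 0, 61], [-147, 7, 68], [-147, 4, 68], [-146, 5, 10], [-146, -13, 7], [-146, -2, 65], [-146, 1, 62], [-144, 7, 65], [-143, 4, 63], [-143, -13, 7], [-143, -1, 69], [-143, 2, 65], [-142, 8, 68], [-141, 5, 68], [-140, -13, 8], [-140, 2, 65], [-140, -1, 65], [-140, 2, 8], [-140, -16, 4], [-138, 8, 65], [-138, 5, 68], [-138, 3, 69], [-138, -12, 9], [-137, -15, 9], [-137, 3, 9], [-135, 3, 68], [-134, -2, 68], [-134, -12, 4], [-134, -15, 4], [-133, 6, 69], [-130, -15, -1], [-130, 7, 67], [-129, -13, 11], [-128, 1, 9], [-126, 2, 13], [-125, -14, 7], [-123, -13, 8], [-122, -16, 10], [-120, -13, 8], [-119, -16, 8], [-118, -1, 6], [-117, -12, 9], [-116, -15, 8], [-116, 0, 10], [-113, -15, 8], [-110, -15, 6], [-109, -3, 6], [-107, -14, 8], [-107, -2, 9], [-105, -14, 8], [-103, -2, 3], [-102, -13, 7], [-98, -13, 6], [-98, -3, 12], [-96, -15, 12], [-94, -3, 8], [-93, -30, 11], [-93, -27, 6], [-93, -33, 10], [-93, -35, 12], [-92, -15, 4], [-91, -23, 11], [-91, -21, 7], [-91, -19, 2], [-89, -38, 14], [-85, -38, 7]]
```

The spoon's bowl is already out of the mouth, about 60 mm up and still sliding. I wait another half second.

Request:
{"name": "drive_tool", "arguments": {
  "moves": [0,0,0,0,35,0,0,0,0,35,0,0,0,0,35,0,0,0,0,35,0,0,0,0,35]
}}

```text
time_s: 20.65
tool_pos: [0.5851, 0.1519, 0.0343]
tool_rot: [-179.7, 0.5, 82.5]
force: [-5.0, -8.4, -3.5]
grip_width: 0.0441
grasp_force: 12.0
```

```bash
cat > sp.py <<'E'
from h import *
for n in("top","side"):
    p,dd=env.read_camera(n); np.savez(n+"6.npz",p=p,d=dd); P=cloud(n,dd); L=np.dstack([(P[...,:2]-S)@ex,(P[...,:2]-S)@ey,P[...,2]])*1000
    hsv=cv2.cvtColor(p,cv2.COLOR_RGB2HSV)
    m=(L[...,0]<-38)&(L[...,0]>-208)&(abs(L[...,1])<54)&(L[...,2]<120)&(hsv[...,1]<80)&(dd>0)
    q=L[m];q=q[np.argsort(q[:,0])];print(n,len(q),q.round().astype(int).tolist()[::max(1,len(q)//40)])
E
python3 sp.py
```

```text
top 226 [[-207, 8, 27], [-203, 6, 10], [-200, 9, 10], [-198, -6, 6], [-196, -2, 13], [-194, 2, 17], [-191, 5, 11], [-189, 11, 9], [-186, -6, 11], [-185, 1, 19], [-183, 6, 14], [-180, -6, 10], [-178, -2, 11], [-176, 1, 14], [-174, 5, 15], [-171, 10, 9], [-168, 6, 19], [-166, 4, 26], [-163, -3, 10], [-160, -3, 12], [-157, -2, 12], [-154, -2, 9], [-151, -2, 11], [-148, -2, 9], [-146, 10, 22], [-142, 4, 21], [-137, 8, 3], [-134, 1, 11], [-130, 9, 21], [-125, 2, 9], [-121, 4, 23], [-118, 5, 22], [-115, 10, 12], [-112, -3, 8], [-111, 2, 18], [-109, -8, 13], [-108, -1, 19], [-107, -4, 15], [-105, -8, 7], [-105, -18, 118], [-103, 6, 18], [-101, 2, 8], [-98, -5, 16], [-93, -35, 14], [-92, -20, 12], [-85, -29, 74]]
side 268 [[-206, 0, 24], [-195, 3, 13], [-192, 3, 13], [-188, -1, 16], [-182, 0, 12], [-179, 2, 19], [-173, -2, 18], [-166, -1, 18], [-159, 4, 20], [-153, -1, 18], [-145, 1, 18], [-136, 1, 21], [-124, 5, 18], [-114, -3, 17], [-111, 8, 11], [-110, 10, 20], [-108, 8, 119], [-108, 10, 119], [-107, 7, 14], [-106, 24, 111], [-105, 22, 105], [-104, -9, 15], [-102, 12, 15], [-101, 3, 9], [-100, 24, 93], [-100, 3, 12], [-97, 11, 13], [-96, -21, 82], [-96, 21, 81], [-95, -10, 79], [-94, 12, 81], [-93, 7, 15], [-93, -11, 80], [-91, 4, 11], [-91, 12, 13], [-90, -17, 84], [-89, 17, 84], [-88, 11, 81], [-87, -22, 117], [-86, -24, 96], [-85, -3, 11], [-84, -12, 78], [-82, 7, 21], [-77, 3, 16], [-50, -8, 9]]
```

The spoon now lies flat in the tray (x from -207 to -77 in the stand frame, z 10-20 mm). I swing the holder back.

Request:
{"name": "drive_tool", "arguments": {
  "moves": [-0.16,0,-0.27,0,35,-0.36,0,-0.69,0,35,-0.46,0,-1.06,0,35,-0.49,0,-1.44,0,35,-0.46,0,-1.82,0,35]
}}

```text
time_s: 21.38
tool_pos: [0.5846, 0.1461, 0.1117]
tool_rot: [179.9, -0.5, 82.9]
force: [0.7, 13.2, -11.7]
grip_width: 0.0446
grasp_force: 13.7
```

Request:
{"name": "drive_tool", "arguments": {
  "moves": [0.1,0,-0.37,0,35,0.26,0,-0.72,0,35,0.48,0,-1.03,0,35,0.76,0,-1.31,0,35,1.07,0,-1.53,0,35]
}}

```text
time_s: 22.0
tool_pos: [0.5904, 0.1845, 0.1715]
tool_rot: [180.0, -0.1, 82.8]
force: [1.8, 3.0, -12.2]
grip_width: 0.0464
grasp_force: 12.1
```

Request:
{"name": "drive_tool", "arguments": {
  "moves": [0.35,0,-0.16,0,35,0.72,0,-0.26,0,35,1.1,0,-0.29,0,35,1.2,0,-0.29,0,35,1.2,0,-0.29,0,35]
}}

```text
time_s: 22.62
tool_pos: [0.5975, 0.2314, 0.184]
tool_rot: [179.9, -0.1, 82.7]
force: [0.9, 0.7, -0.5]
grip_width: 0.0453
grasp_force: 12.4
```

Request:
{"name": "drive_tool", "arguments": {
  "moves": [0.15,0,0,0,35,0.3,0,0,0,35,0.3,0,0,0,35]
}}

```text
time_s: 23.0
tool_pos: [0.5982, 0.2364, 0.1832]
tool_rot: [-180.0, 0.5, 82.5]
force: [-4.8, -11.0, 4.9]
grip_width: 0.0452
grasp_force: 12.2
```

```bash
python3 - <<'E'
from h import *
o=env.get_obs(); d=o["tool_pos"][:2]-S; print(d@ex,d@ey,o["force"])
for n in("side","top"):
    p,dd=env.read_camera(n)
    P=cloud(n,dd).reshape(-1,3); L=np.c_[(P[:,:2]-S)@ex,(P[:,:2]-S)@ey,P[:,2]]*1000
    q=L[(L[:,2]>150)&(L[:,2]<262)&(abs(L[:,0])<60)&(abs(L[:,1])<26)]
    for a in range(150,260,15):
        s=q[(q[:,2]>=a)&(q[:,2]<a+15)]
        if len(s)>3: print(n,a,len(s),np.percentile(s,3,0).round(),np.percentile(s,97,0).round())
E
```

```text
0.00844909286728312 -0.00012293879947961896 [ -4.76790462 -11.02449693   4.93610321]
side 150 66 [-25. -21. 151.] [  3.  21. 164.]
side 165 63 [-26. -20. 166.] [ -2.  22. 179.]
side 180 67 [-24. -20. 180.] [  4.  22. 195.]
side 195 89 [-24. -20. 196.] [ 21.  21. 210.]
side 210 132 [-24. -21. 211.] [ 22.  22. 225.]
side 225 133 [-24. -20. 225.] [ 22.  23. 240.]
side 240 143 [-24. -24. 241.] [ 23.  24. 251.]
side 255 6 [ -2. -26. 256.] [  4.  24. 262.]
top 150 33 [-21. -19. 151.] [ 12.  23. 165.]
top 165 34 [-21. -19. 166.] [ 21.  23. 180.]
top 180 37 [-21. -19. 182.] [ 21.  23. 194.]
top 195 35 [-21. -19. 196.] [ 18.  23. 209.]
top 210 38 [-21. -19. 211.] [ 10.  23. 224.]
top 225 25 [-21. -19. 225.] [ -1.  18. 238.]
top 240 59 [-22. -23. 242.] [  3.  23. 250.]
```

The holder is vertical and against its stop, with an 11 N reaction. I release and lift.

Request:
{"name": "drive_tool", "arguments": {
  "moves": [0.3,0,0,0,87,0.3,0,0,0,87,0.3,0,0,0,87,0.3,0,0,0,87,0.3,0,0,0,87]
}}

```text
time_s: 23.72
tool_pos: [0.5998, 0.2539, 0.1827]
tool_rot: [180.0, 0.0, 82.7]
force: [0.7, 0.1, -0.0]
grip_width: 0.0841
grasp_force: 0.0
```

Request:
{"name": "drive_tool", "arguments": {
  "moves": [0,0,-0.8,0,87,0,0,-1.8,0,87,0,0,-2.8,0,87,0,0,-3,0,87,-1.5,0,-3,0,87]
}}

```text
time_s: 24.35
tool_pos: [0.5903, 0.2005, 0.3026]
tool_rot: [-179.9, -0.2, 83.3]
force: [0.8, -2.1, -0.3]
grip_width: 0.087
grasp_force: 0.0
```

Request:
{"name": "drive_tool", "arguments": {
  "moves": [-1.5,0,0,0,87,-3,0,0,0,87,-4.5,0,0,0,87,-6,0,0,0,87,-7.5,0,0,0,87]
}}

```text
time_s: 24.98
tool_pos: [0.553, -0.1051, 0.3018]
tool_rot: [-179.9, 0.0, 82.7]
force: [0.6, -0.3, 0.3]
grip_width: 0.0872
grasp_force: 0.0
```

Request:
{"name": "drive_tool", "arguments": {
  "moves": [-1.5,0,0,0,87,-3,0,0,0,87,-3,0,0,0,87]
}}

```text
time_s: 25.35
tool_pos: [0.536, -0.2294, 0.3006]
tool_rot: [-179.8, 0.1, 82.1]
force: [0.0, 0.2, 0.3]
grip_width: 0.087
grasp_force: 0.0
```

```bash
python3 sp.py; python3 - <<'E'
from h import *
o=env.get_obs();print(o["tool_pos"],o["force"],o["time_s"])
im=[]
for n in("top","side"):
    f=np.load(n+"6.npz"); p,dd=f["p"],f["d"]
    P=cloud(n,dd).reshape(-1,3); L=np.c_[(P[:,:2]-S)@ex,(P[:,:2]-S)@ey,P[:,2]]*1000
    q=L[(L[:,2]>238)&(L[:,2]<252)&(abs(L[:,0])<40)&(abs(L[:,1])<40)]; print(n,"mouth",len(q),q.mean(0).round(1),cv2.minAreaRect(q[:,:2].astype(np.float32)))
    f=L[(L[:,2]>120)&(L[:,2]<235)&(abs(L[:,1])<17)&(abs(L[:,0]+22)<9)]; print("face x vs z",len(f),np.polyfit(f[:,2],f[:,0],1) if len(f)>5 else "")
    c=p[110:310,160:360] if n=="top" else p[60:260,210:410]; im.append(cv2.resize(c[...,::-1],(400,400),interpolation=2))
cv2.imwrite("pics/end.png",np.hstack(im))
E
```

```text
top 300 [[-207, 8, 26], [-202, 0, 10], [-199, -2, 12], [-195, -5, 10], [-192, 10, 9], [-189, 9, 15], [-186, -7, 7], [-183, 9, 9], [-179, 4, 15], [-176, -1, 17], [-173, -1, 17], [-168, -5, 4], [-164, 8, 8], [-160, -3, 7], [-156, 5, 17], [-150, 6, 19], [-146, 0, 18], [-141, 4, 20], [-138, 4, 17], [-133, -3, 4], [-127, -2, 9], [-124, 6, 18], [-120, 6, 12], [-115, -6, 11], [-112, 7, 16], [-110, -2, 14], [-109, -8, 9], [-106, 16, 7], [-104, -6, 20], [-102, -10, 7], [-100, -4, 7], [-98, -3, 13], [-97, 9, 13], [-95, 18, 9], [-93, 3, 11], [-91, 18, 4], [-89, -7, 19], [-87, 7, 7], [-86, -4, 12], [-84, 12, 20], [-81, -3, 17], [-78, 3, 14], [-75, 0, 15]]
side 98 [[-127, 2, 22], [-124, 5, 19], [-121, 4, 19], [-120, 1, 22], [-117, 3, 19], [-114, 0, 18], [-113, -3, 15], [-111, 5, 15], [-110, -4, 4], [-110, 11, 10], [-109, -1, 15], [-109, -7, 18], [-107, 8, 5], [-107, 13, 17], [-105, -8, 7], [-104, -2, 13], [-104, 7, 10], [-103, 15, 18], [-102, 6, 12], [-101, -6, 12], [-101, -3, 12], [-100, -9, 14], [-100, -4, 16], [-99, 11, 15], [-98, 8, 13], [-97, 2, 9], [-96, 13, 16], [-95, 8, 13], [-95, -4, 14], [-94, -8, 17], [-93, 10, 11], [-92, -5, 14], [-92, 4, 7], [-92, 4, 12], [-91, 7, 11], [-89, 0, 13], [-89, -3, 10], [-88, 9, 14], [-87, 3, 14], [-85, 8, 14], [-84, 11, 20], [-84, -4, 13], [-84, -1, 9], [-83, 2, 20], [-83, -1, 13], [-82, -4, 15], [-80, 4, 16], [-79, 7, 16], [-77, 6, 17]]
[ 0.53819449 -0.22235294  0.30155728] [-0.7149962   0.47939028 -0.07632638] 25.45
top mouth 156 [2.400e+00 1.000e-01 2.445e+02] ((2.009614944458008, 0.7022991180419922), (48.197845458984375, 48.09070587158203), 88.5134506225586)
face x vs z 142 [-2.86062184e-03 -1.94501911e+01]
side mouth 0 [nan nan nan] ((0.0, 0.0), (0.0, 0.0), 0.0)
face x vs z 0 <stdin>:7: RuntimeWarning: Mean of empty slice.
  ret = um.true_divide(
```

View pics/end.png

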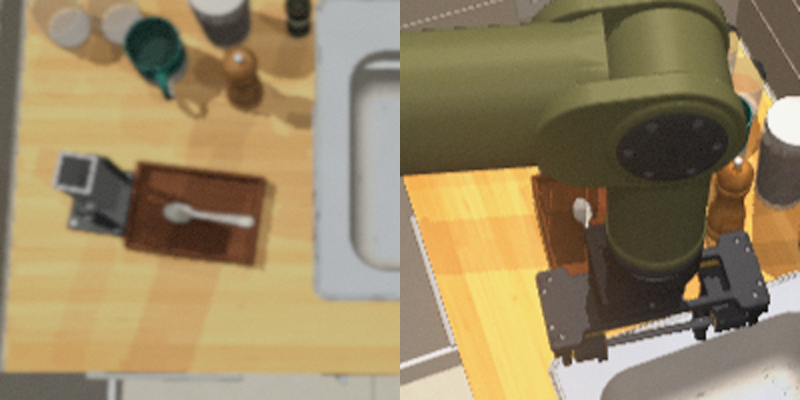

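The final view shows the spoon lying in the tray at (208,214), the holder upright at (75,172), and the mill and mug unmoved. I hand the job in.

```bash
python3 -c "
from cell import env; print(env.sign_off())"
```

```text
the job is handed in; nothing more can be done
None
```

The job is handed in at about 25 s of robot time: the tray stands against the stand's open side with the teaspoon lying flat in it, the holder is back fully upright, and the mug, mill and glass were left alone; the verdict was not shown.

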